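# Clip a coated plate into the UV exposure stand

## Task

Get the coated plate with the round window ready for exposure: swing the spring clip of the UV stand well up, take the plate off the sloping draining stand, slide it flat along the bed from its open end, beneath the raised clip and fully home against the end stop, and then swing the clip right down so that its foot holds the plate. Leave the plate with the square window in its place and do not disturb the vials and the beaker standing around.

Things in the scene. Friction and masses are not known exactly. Their poses are not given: they have to be found in the camera images.
- seat (a point): Where the plate's centre must finish, 51 mm above the bench, on the fixed UV exposure stand (dark base plate, aluminium bed whose top is 48 mm up, rod with pen lamp on its left; place and yaw vary). Axes: x level, the way the plate is slid in, from the bed's open near end to the end stop (its face at x = +40.5 mm); y left; z up.
- guide_mouth (a point): Point on the bed's top directly below the seat, same axes: mouth of the guides. From x = -50 mm to here the bed is a tongue only 26 mm wide with 30 mm of free height below, so fingers can hold the plate's long edges there. From x = 0 to +40 two steel strips 9 mm high guide the plate: flared mouth 54 mm wide at x = 0, then 44 mm from x = 12 on.
- lamp_end (a point): Lower end of the pen lamp (25 mm thick), aimed at the seat from the left; from here it slants up and away to the left, to 110 mm farther left and 130 mm higher. The rod that carries it stands 45 mm beyond and 129 mm to the left of the seat and is 300 mm tall. Fixed to the stand, same axes as the seat.
- clip (a joint): Hinge angle of the spring clip, rad: 0 = right down (hard stop), growing as its free end swings up and away from the bed's near end, at most 1.3. The hinge is stiff (0.18 N m friction): the clip stays where it is left, and about 4 N at the roll moves it, up to 6 N for the last bit down on a plate. Starts at 0 to 0.2.
- clip_hinge (a point): Middle of the clip's hinge pin: 62 mm beyond the seat along the seat's x and 11 mm above it; the pin lies along the seat's y. The arm, 14 mm wide, reaches from here back over the far end of the plate. Its own axes turn with the clip.
- clip_roll (a point): Centre of the dark knurled cross roll at the clip's free end, for lifting and lowering it: 12 mm in diameter, 24 mm long along the seat's y, flat ends free to be pinched. With the clip down it is 48 mm nearer than the pin and 24 mm above it (86 mm above the bench); it swings about the pin on a radius of 53.7 mm. Its axes turn with the clip.
- clip_foot: Sprung rubber foot, 10 mm across, under the arm 34 mm on the near side of the hinge pin; origin in the middle of its underside. With the clip right down and no plate it hangs 3 mm above the bed; on a plate it is pushed in 3 mm and presses with about 3 N.
- plate_round_center (a point): Centre (half-way up) of the plate to load: aluminium frame 80 x 40 x 6 mm (its x, y, z), about 45 g, with a ROUND amber window 26 mm across. It starts on one of two places of the draining stand, on a 30 degree slope: its x axis points up the slope, mostly to the robot's right; z, square to its face, leans back 30 degrees from vertical. Either end may go in first.
- rack: Draining stand: white base 104 x 150 x 8 mm (origin: middle of its underside; z up) with two places side by side, at y = +45 and -45 mm. Each is a steel tongue 24 mm wide sloping up 30 degrees along x, with a 5 mm lip at its low end; plate centres are 50 mm above the bench. Both long edges of a plate overhang by 8 mm, with free space for fingers below.
- plate_square_center (a point): Centre of the other plate, same size and frame but with a SQUARE amber window 24 mm wide. It lies on the other place of the draining stand and stays there.
- vial_a_center (a point): Centre of a small white-capped glass vial standing between the two stands, 22 mm in diameter, 45 mm high.
- vial_b_center (a point): Centre of a white-capped glass vial standing between the two stands, nearer to the robot, 27 mm in diameter, 52 mm high.
- beaker_center (a point): Centre of an empty glass beaker standing behind, 76 mm across, 92 mm high.

How it is judged:
By the outcome, as a careful person would: the job done as asked, in the order asked, and still so for the second after the job is handed in, with the robot touching nothing.
It also fails if it takes over 69 s, if anything falls off the work surface, if the arm or the gripper's body presses on something with over 40 N, if the wrist force passes 120 N, or if a joint passes its speed limit or range.

## Robot

A 6-joint arm with a two-finger parallel gripper is mounted at the origin on the work surface. World frame = base frame: x ahead of the robot, y to its left, z up, the work surface at z = 0. Lengths are in mm, angles in rad, forces in N, time in s.
With the tool pointing down it reaches from about 300 to 875 mm from the base axis. Payload 4.2 kg.
Tool frame: the origin (TCP) lies at the very end of the fingers, on their centre line; the grasp point (between the pads) lies arm.grip_point_offset behind it (arm.grip_point_offset is the distance from the TCP to the grasp point, in mm); z points along the fingers, y is the line along which they close (so a half turn about z gives the same grasp; the last joint's range is limited). The gripper opens to 85 mm and grips with 20 to 120 N. Pads are 22 mm wide; open, the fingers measure 114 mm over their backs; the gripper's body (76 mm by 85 mm) begins 54 mm behind the grasp point. The pads swing forward as they close: fully open they stand 13 mm farther back than shut.
Start: joints at [-1.309, 0.32, 1.565, -0, 1.257, -0.02], TCP at [159.901, -552.334, 231.338] pointing down, gripper open.
Joint ranges: [-3.11, 3.11], [-0.84, 2.01], [0.21, 2.61], [-1.34, 4.49], [0.05, 2.63], [-2.56, 2.56]. Speed limits (rad/s): [2.57, 2.57, 3.14, 3.14, 3.14, 3.14].

## Interface

Orientations are given as a rotation vector (axis times angle).
In Python, from cell import arm, state, eyes, close_job, finder gives the robot as it stands. Calls block until the motion is done:
- arm.move_to(position, orientation): joint-space move of the TCP to a pose.
- arm.line_to(position, rot=None, vel=150, threshold=None): straight line of the TCP; rot=None keeps the orientation; vel is the mean speed in mm/s. With threshold (N) it stops when the force on the tool has changed by that much, and returns True; else False.
- arm.move_j(angles): joint-space move.
- arm.gripper_to(opening, effort=None): opening from 0.0 (shut) to 1.0 (fully open); effort is the grip in N (None keeps the last); returns when the fingers have stopped.
- arm.pause(seconds).
- arm.solve_ik(position, orientation): joint angles nearest the present ones, or None.
- state(): the state.
- eyes.read_camera(name): name is "scene" or "top"; returns a dict with "image" (480x640x3 uint8, red, green, blue), "mtx" (3x3 intrinsics, pixels), "R" (3x3) and "t" (3): a world point X has camera coordinates R X + t. Camera axes: x right, y down, z forward; pixel columns grow to the right and rows downward; lengths in mm; the calibration is good to about 2 mm. A picture is of the moment at which its call begins. There is no depth.
A pose or a line that the arm cannot do raises arm.Unreachable and nothing moves.
- close_job(): hands the job in, once; it reports no verdict.
Trained networks look in a picture, given as the dict that the camera call returned (one of the last four; its "shot" number tells which), for a name from the list of things; names that differ only in an ending like _2 or _b are one class to them, and where a whole thing is asked for, a point or a joint stands for the part that bears it (a point fixed in the world has none). Each returns a list of dicts, best first, with "p" (0 to 1); they miss things now and then, are a little off and sometimes report something else, mostly with a low value. They report only what shows in the picture. A call takes as long as a camera call.
- finder.masks_of(picture, thing): "pixels" (480x640 bool, what is visible of it) and "bbox" ([centre column, centre row, width, height] in pixels, round what is visible of it).
The state is a dict: "clock": time; "q": joint angles; "joint_velocities": joint speeds; "joint_efforts": joint torques, N m; "position": TCP position; "eef_rot": TCP orientation; "contact_force": force on the tool from outside, world axes, zero at the start; "ft_torque": the same for the moment, N m; "opening": opening from 0.0 (shut) to 1.0 (fully open).
Only numpy, scipy, OpenCV 4.12 (cv2) and the standard library are available. Lean on these libraries where they do the work, as an engineer would, in place of code of your own. Each camera call takes 0.05 s, during which the arm holds its last target. There are 200 camera calls.

## Working session

There is one attempt and no reset: what is moved stays moved. The work goes in short steps, each a Python script; the robot and the scene stay as the last script left them, time stands still between calls to the robot, and variables do not carry over. Pictures are saved under pics/ and viewed, on a budget of 10 in all, crops included, one or two more only if the job needs it, and the job is handed in when it is done.

```bash
ls; mkdir -p pics; python3 - <<'E'
from cell import arm,state,eyes,finder
import cv2,numpy as np,pickle
D={}
for n in("scene","top"):
    p=eyes.read_camera(n); D[n]=p
    cv2.imwrite(f"pics/{n}0.png",p["image"][:,:,::-1])
    print(n,p["mtx"].tolist(),p["R"].round(4).tolist(),p["t"].round(1).tolist())
    for th in["seat","clip","clip_roll","clip_foot","clip_hinge","plate_round_center","plate_square_center","rack","vial_a_center","beaker_center","lamp_end"]:
        try:
            r=finder.masks_of(p,th)
            D[n,th]=r
            print(th,[(round(d["p"],2),np.round(d["bbox"]).tolist(),int(d["pixels"].sum())) for d in r[:3]])
        except Exception as e: print(th,repr(e))
pickle.dump(D,open("d0.pkl","wb"))
print(state()["clock"],arm.grip_point_offset)
E
```

```text
pics
scene [[481.74076418199, 0.0, 321.66130120156913], [0.0, 481.74076418199, 242.15221413118442], [0.0, 0.0, 1.0]] [[0.8413, 0.5405, -0.0095], [0.4403, -0.6953, -0.5681], [-0.3137, 0.4738, -0.8229]] [-474.6, -189.7, 1077.6]
seat [(0.86, [390.0, 159.0, 135.0, 218.0], 9297)]
clip [(0.76, [383.0, 213.0, 30.0, 29.0], 299)]
clip_roll [(0.78, [384.0, 211.0, 35.0, 32.0], 382), (0.69, [304.0, 288.0, 7.0, 18.0], 190), (0.46, [389.0, 159.0, 132.0, 217.0], 9005)]
clip_foot []
clip_hinge [(0.76, [381.0, 212.0, 32.0, 31.0], 326)]
plate_round_center [(0.75, [181.0, 368.0, 38.0, 36.0], 1042)]
plate_square_center [(0.9, [236.0, 371.0, 35.0, 43.0], 943)]
rack [(0.69, [214.0, 381.0, 101.0, 68.0], 4063)]
vial_a_center [(0.67, [306.0, 287.0, 14.0, 24.0], 229)]
beaker_center [(0.92, [380.0, 313.0, 46.0, 66.0], 2391)]
lamp_end [(0.78, [389.0, 158.0, 131.0, 218.0], 9293)]
top [[549.1273006794942, 0.0, 318.68422902586593], [0.0, 549.1273006794942, 241.74981403108856], [0.0, 0.0, 1.0]] [[0.0235, -0.9997, -0.0018], [-0.9977, -0.0233, -0.063], [0.063, 0.0032, -0.998]] [-44.7, 592.8, 1059.5]
seat [(0.89, [170.0, 238.0, 196.0, 95.0], 10135), (0.47, [230.0, 228.0, 14.0, 32.0], 240)]
clip [(0.71, [233.0, 228.0, 14.0, 31.0], 279)]
clip_roll [(0.72, [229.0, 229.0, 18.0, 30.0], 293)]
clip_foot []
clip_hinge [(0.66, [232.0, 226.0, 17.0, 33.0], 234)]
plate_round_center [(0.93, [452.0, 300.0, 49.0, 33.0], 846)]
plate_square_center [(0.89, [429.0, 260.0, 46.0, 35.0], 910)]
rack [(0.64, [438.0, 282.0, 82.0, 95.0], 2472)]
vial_a_center [(0.42, [327.0, 259.0, 12.0, 13.0], 100)]
beaker_center [(0.67, [326.0, 186.0, 41.0, 46.0], 1466)]
lamp_end [(0.58, [170.0, 236.0, 200.0, 98.0], 10098), (0.27, [231.0, 228.0, 14.0, 26.0], 284)]
1.2 18.700000000000003
```

View pics/scene0.png

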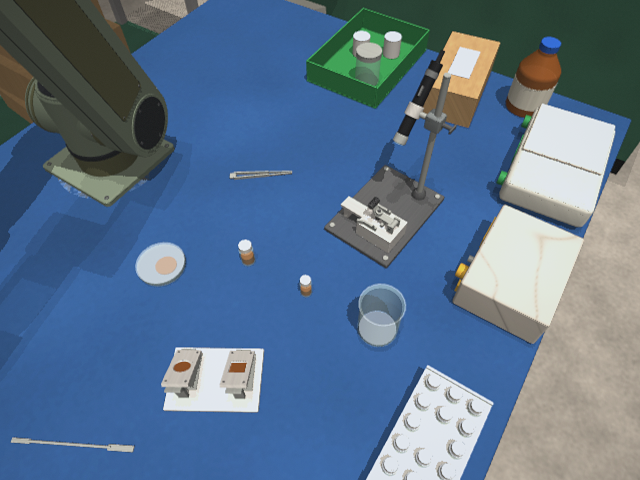

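View pics/top0.png

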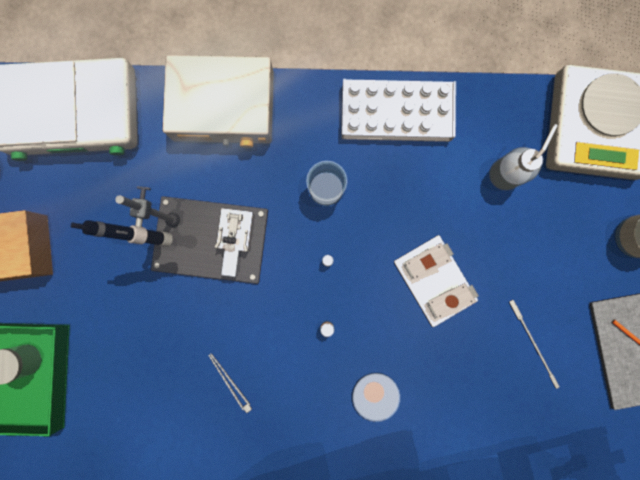

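```bash
python3 - <<'E'
import cv2,numpy as np,pickle
D=pickle.load(open("d0.pkl","rb"))
def crop(n,x,y,w,h,k):
    im=D[n]["image"][y:y+h,x:x+w,::-1]
    o=cv2.resize(im,None,fx=k,fy=k,interpolation=cv2.INTER_CUBIC)
    for i in range(0,w,10):
        cv2.line(o,(i*k,0),(i*k,6),(0,255,255),1)
        cv2.putText(o,str(x+i),(i*k,16),0,.35,(0,255,255),1)
    for j in range(0,h,10):
        cv2.line(o,(0,j*k),(6,j*k),(0,255,255),1); cv2.putText(o,str(y+j),(8,j*k+4),0,.35,(0,255,255),1)
    return o
a=np.hstack([crop("scene",335,185,80,60,5),crop("top",190,205,80,80,5)[:300]])
a=np.hstack([crop("scene",336,186,72,74,5)[:370],crop("top",205,205,72,74,5)])
cv2.imwrite("pics/stand.png",a); print(a.shape)
b=np.hstack([crop("scene",155,340,115,80,3),crop("top",390,230,95,80,3)]);cv2.imwrite("pics/rack.png",b)
E
```

```text
(370, 720, 3)
```

View pics/stand.png

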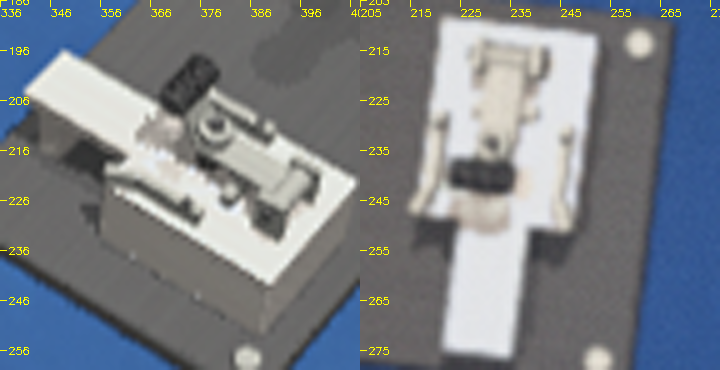

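View pics/rack.png

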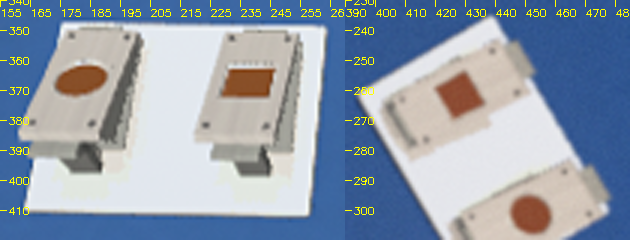

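```bash
cat > geo.py <<'E'
import numpy as np
def proj(p,X):
    c=np.atleast_2d(X)@p["R"].T+p["t"]; u=c@p["mtx"].T; return u[:,:2]/u[:,2:]
def atz(p,uv,z):
    d=p["R"].T@np.linalg.solve(p["mtx"],[uv[0],uv[1],1]); o=-p["R"].T@p["t"]; return o+d*(z-o[2])/d[2]
def tri(ps,uvs):
    A=np.zeros((3,3));b=np.zeros(3)
    L=[]
    for p,uv in zip(ps,uvs):
        d=p["R"].T@np.linalg.solve(p["mtx"],[uv[0],uv[1],1]); d/=np.linalg.norm(d); o=-p["R"].T@p["t"]
        M=np.eye(3)-np.outer(d,d);A+=M;b+=M@o;L.append((M,o))
    x=np.linalg.solve(A,b); return x,[round(float(np.linalg.norm(M@(x-o))),1) for M,o in L]
E
python3 - <<'E'
import cv2,numpy as np,pickle
from geo import *
from scipy.optimize import least_squares
np.set_printoptions(precision=2,suppress=True)
D=pickle.load(open("d0.pkl","rb")); S,T=D["scene"],D["top"]
def amber(p,b):
    im=p["image"].astype(int); x,y,w,h=[int(v) for v in b]
    m=np.zeros((480,640),bool); m[y-h//2:y+h//2,x-w//2:x+w//2]=1
    m&=(im[...,0]>90)&(im[...,0]-im[...,2]>60)
    r,c=np.nonzero(m); return np.array([c.mean(),r.mean()]),len(r)
W={}
for k in("round","square"):
    uv=[amber(p,D[n,f"plate_{k}_center"][0]["bbox"]) for n,p in(("scene",S),("top",T))]
    print(k,uv,tri([S,T],[u[0] for u in uv]),[atz(p,u[0],52.5) for p,u in zip((S,T),uv)])
    W[k]=[atz(p,u[0],52.5) for p,u in zip((S,T),uv)]
for i in(0,1):
    d=W["square"][i]-W["round"][i]; print("rack y",np.linalg.norm(d),np.degrees(np.arctan2(d[1],d[0])))
# stand
obs=[(S,(348.5,195.7),(-50,13)),(S,(340.7,204.1),(-50,-13)),(T,(221.1,274.1),(-50,13)),(T,(235.3,276.1),(-50,-13)),
(S,(407,222.3),('L',1)),(S,(389.3,242.5),('L',-1)),(T,(221.1,208.1),('L',1)),(T,(252.5,212.3),('L',-1))]
def pts(v):
    x,y,a,L,w=v[:5];out=[]
    for p,uv,q in obs:
        l=np.array([L,q[1]*w] if q[0]=='L' else q,float)
        c,s=np.cos(a),np.sin(a); out.append((p,uv,[x+c*l[0]-s*l[1],y+s*l[0]+c*l[1],48]))
    return out
f=lambda v:np.concatenate([proj(p,X)[0]-uv for p,uv,X in pts(v)])
g=atz(T,(231,247),48)
r=least_squares(f,[g[0],g[1],0,80,28]); print("stand",r.x,np.degrees(r.x[2]));print(f(r.x).reshape(-1,2))
x,y,a=r.x[:3]; R=np.array([[np.cos(a),-np.sin(a),0],[np.sin(a),np.cos(a),0],[0,0,1]])
for n,us,ut in(("roll",(373.7,202.5),(229.1,239.9)),("lamp",(400,141),(172,239)),("hinge?",(386.5,225),(228,216))):
    X,e=tri([S,T],[us,ut]); print(n,X,e,"local",R.T@(X-[x,y,51]))
for n in["vial_a_center","beaker_center"]:
    for d in D["top",n]: print(n,atz(T,d["bbox"][:2],45))
print("vials",atz(T,(327,261),45),atz(T,(327,330),52))
E
```

```text
round [(array([181.81, 366.2 ]), 123), (array([451.39, 301.22]), 121)] (array([ 485.9 , -283.62,   48.96]), [1.7, 1.7]) [array([ 488.78, -282.96,   52.5 ]), array([ 484.93, -284.06,   52.5 ])]
square [(array([237.44, 367.02]), 137), (array([427.86, 261.32]), 130)] (array([ 560.43, -238.15,   50.21]), [1.6, 1.6]) [array([ 562.46, -237.54,   52.5 ]), array([ 559.21, -238.85,   52.5 ])]
rack y 86.5498306033107 31.653313484068775
rack y 86.96082703460804 31.327586175653536
stand [575.57 135.13  -0.1   75.23  30.02] -5.8751751426445
[[-0.74 -0.14]
 [-0.99 -0.44]
 [ 0.08 -0.71]
 [-0.59 -0.99]
 [-0.58 -0.68]
 [-0.81 -0.27]
 [ 0.22 -0.71]
 [-0.16 -1.  ]]
roll [590.3  134.78  86.45] [1.6, 1.6] local [14.69  1.15 35.45]
lamp [586.5  218.94 168.9 ] [4.0, 4.0] local [  2.29  84.48 117.9 ]
hinge? [630.68 139.74  42.95] [8.5, 8.5] local [54.35 10.23 -8.05]
vial_a_center [559.54 -47.02  45.  ]
beaker_center [700.4  -43.26  45.  ]
vials [555.54 -47.68  45.  ] [425.45 -50.52  52.  ]
```

```bash
cat >> geo.py <<'E'
from scipy.spatial.transform import Rotation as Ro
SX,SY,SA=575.6,135.6,-0.1025
RS=Ro.from_euler('z',SA).as_matrix()
def W(l): return np.array([SX,SY,51.])+RS@np.asarray(l,float)   # seat frame -> world
def ori(zax,yax):
    z=np.array(zax,float);z/=np.linalg.norm(z);y=np.array(yax,float);y-=z*(y@z);y/=np.linalg.norm(y)
    return Ro.from_matrix(np.column_stack([np.cross(y,z),y,z])).as_rotvec()
def roll(th): 
    a=np.arctan2(24,-48)-th; return np.array([62+53.67*np.cos(a),0,11+53.67*np.sin(a)])
E
python3 - <<'E'
import numpy as np,pickle
from geo import *
from scipy.optimize import least_squares
from cell import arm,state
np.set_printoptions(precision=2,suppress=True)
D=pickle.load(open("d0.pkl","rb")); S,T=D["scene"],D["top"]
def Rp(a): return Ro.from_euler('z',a).as_matrix()@Ro.from_euler('y',-np.pi/6).as_matrix()
def fit(obs,v0):
    f=lambda v:np.concatenate([proj(p,np.array([v[0],v[1],50])+Rp(v[2])@[40*i,20*j,3])[0]-uv for p,uv,(i,j) in obs])
    r=least_squares(f,v0);print(r.x,np.degrees(r.x[2]),r.fun.reshape(-1,2).round(1).tolist())
c=lambda a:[(S,uv,q) for uv,q in zip(a,[(-1,-1),(-1,1),(1,-1),(1,1)])]
fit(c([(176.5,349.8),(198.8,352.5),(161.5,385.8),(185.5,387.5)]),[486,-283,-1.02])
fit(c([(231,350),(252.7,352.5),(220,386),(243,387.5)]),[560,-238,-1.02])
fit([(T,uv,q) for uv,q in zip([(412.3,282.3),(402.7,262.7),(451,261.7),(440.7,244.3)],[(-1,-1),(-1,1),(1,-1),(1,1)])],[560,-238,-1.02])
for s in(1,-1):
    o=ori([0,0,-1],RS@[0,s,0]); print(s,arm.solve_ik(W(roll(0)+[0,0,60]),o),arm.solve_ik(W([-22,0,-18]),o))
for s in(1,-1):
    R=Rp(-1.02); P=np.array([486,-283.6,50])+R@[-22,0,-16]; print(s,arm.solve_ik(P,ori(-R[:,2],s*R[:,1])))
E
```

```text
[ 490.52 -287.22   -1.03] -59.00591553797217 [[-0.5, 1.6], [1.7, -0.5], [-2.0, -0.0], [0.9, -1.0]]
[ 563.73 -240.73   -1.06] -60.46386610859608 [[-1.1, 1.2], [1.7, -0.1], [-2.3, -0.5], [1.7, -0.6]]
[ 556.9  -237.32   -1.05] -60.09775718622951 [[1.4, -1.4], [1.0, -0.1], [-1.0, 1.5], [-1.3, 0.0]]
1 [ 0.2   0.43  1.62 -0.    1.09 -1.26] [ 0.22  0.51  1.83 -0.    0.81 -1.24]
-1 [ 0.2   0.43  1.62 -0.    1.09  1.88] [ 0.22  0.51  1.83 -0.    0.81  1.9 ]
1 None
-1 None
```

```bash
cat >> geo.py <<'E'
def Rp(a): return Ro.from_euler('z',a).as_matrix()@Ro.from_euler('y',-np.pi/6).as_matrix()
E
python3 - <<'E'
import numpy as np
from geo import *
from cell import arm
np.set_printoptions(precision=2,suppress=True)
R=Rp(-1.04)
for t in(0,10,20,30,40):
  for s in(1,-1):
    for g in(-22,22):
      k=np.radians(t) # tilt relative to plate normal, toward vertical
      z=R@[-np.sin(k),0,-np.cos(k)]; o=ori(z,s*R[:,1])
      P=np.array([486,-283.6,50])+R@[g,0,0]+z*15
      a=arm.solve_ik(P,o)
      # insertion pose: g<0 -> plate x = seat x
      sg=1 if g<0 else -1
      z2=RS@[sg*-np.sin(k),0,-np.cos(k)]; o2=ori(z2,RS@[0,sg*s,0])
      b=arm.solve_ik(W([-22,0,0])+z2*15,o2); c=arm.solve_ik(W([-117,0,0])+z2*15,o2)
      print(t,s,g,a is not None and np.array(a),b is not None and np.array(b),c is not None)
E
```

```text
0 1 -22 [-0.36  0.42  2.22 -1.33  0.33  0.37] [ 0.22  0.5   1.83 -0.    0.81 -1.24] True
0 1 22 [-0.41  0.41  2.13 -1.09  0.34  0.06] [ 0.22  0.5   1.83 -0.    0.81  1.9 ] True
0 -1 -22 False [ 0.22  0.5   1.83 -0.    0.81  1.9 ] True
0 -1 22 False [ 0.22  0.5   1.83 -0.    0.81 -1.24] True
10 1 -22 [-0.42  0.42  2.11 -0.57  0.38 -0.44] [ 0.2   0.57  1.71  0.06  1.03 -1.31] True
10 1 22 [-0.47  0.42  2.02 -0.45  0.44 -0.62] [ 0.26  0.45  1.95 -0.11  0.58  2.02] True
10 -1 -22 False [0.2  0.57 1.71 0.06 1.03 1.84] True
10 -1 22 [-0.47  0.42  2.02 -0.45  0.44  2.52] [ 0.26  0.45  1.95 -0.11  0.58 -1.12] True
20 1 -22 [-0.48  0.44  2.   -0.18  0.55 -0.87] [ 0.17  0.65  1.59  0.1   1.24 -1.34] True
20 1 22 [-0.52  0.45  1.91 -0.15  0.64 -0.94] [ 0.29  0.42  2.07 -0.39  0.36  2.31] False
20 -1 -22 [-0.48  0.44  2.   -0.18  0.55  2.27] [0.17 0.65 1.59 0.1  1.24 1.8 ] True
20 -1 22 [-0.52  0.45  1.91 -0.15  0.64  2.2 ] [ 0.29  0.42  2.07 -0.39  0.36 -0.83] True
30 1 -22 [-0.53  0.49  1.9  -0.    0.76 -1.06] [ 0.16  0.73  1.48  0.13  1.45 -1.36] True
30 1 22 [-0.56  0.5   1.8  -0.    0.85 -1.09] False False
30 -1 -22 [-0.53  0.49  1.9  -0.    0.76  2.08] [0.16 0.73 1.48 0.13 1.45 1.78] True
30 -1 22 [-0.56  0.5   1.8  -0.    0.85  2.05] [ 0.34  0.41  2.19 -1.28  0.22  0.09] False
40 1 -22 [-0.58  0.55  1.79  0.09  0.96 -1.17] [ 0.14  0.82  1.37  0.16  1.64 -1.37] True
40 1 22 [-0.6   0.56  1.68  0.08  1.05 -1.18] [ 0.38  0.44  2.3   4.08  0.38 -2.09] True
40 -1 -22 [-0.58  0.55  1.79  0.09  0.96  1.97] [0.14 0.82 1.37 0.16 1.64 1.77] True
40 -1 22 [-0.6   0.56  1.68  0.08  1.05  1.96] [0.38 0.44 2.3  4.08 0.38 1.05] True
```

```bash
python3 - <<'E'
import numpy as np,cv2
from geo import *
from cell import arm,state,eyes
np.set_printoptions(precision=2,suppress=True)
o=ori([0,0,-1],RS@[0,1,0]); off=np.array([0,0,-16.])
arm.gripper_to(0.6,20)
arm.move_to(W(roll(0)+off+[0,0,70]),o)
arm.line_to(W(roll(0)+off),vel=150)
f0=state()["contact_force"]
arm.gripper_to(0,25)
s=state();print("pinch",s["opening"],np.array(s["contact_force"])-f0,RS.T@(np.array(s["contact_force"])-f0))
for th in np.arange(.15,1.24,.15): arm.line_to(W(roll(th)+off),vel=80)
s=state();print(s["opening"],RS.T@np.array(s["contact_force"]),s["clock"])
ims=[]
for n,x,y in(("scene",330,160),("top",190,200)):
    p=eyes.read_camera(n);ims.append(cv2.resize(p["image"][y:y+90,x:x+90,::-1],None,fx=4,fy=4,interpolation=2))
cv2.imwrite("pics/lift.png",np.hstack(ims))
E
```

```text
pinch 0.26871592539373873 [-1.45  2.22  2.65] [-1.67  2.06  2.65]
0.2726704594209963 [-2.88  5.69  1.36] 7.4667
```

View pics/lift.png

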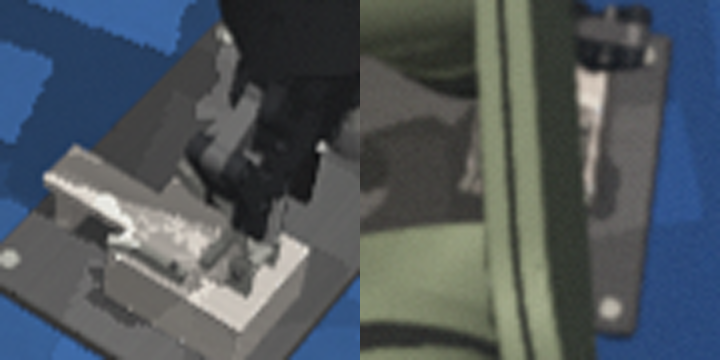

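```bash
sed -i 's/^SX,SY,SA.*/SX,SY,SA=575.6,136.0,-0.1025/' geo.py; cat >> geo.py <<'E'
K=np.radians(12); RP=Rp(-1.04); C=np.array([486.5,-284,50])
ZP=RP@[-np.sin(K),0,-np.cos(K)]; OP=ori(ZP,RP[:,1]); PP=C+RP@[-22,0,0]+ZP*16
ZS=RS@[-np.sin(K),0,-np.cos(K)]; OS=ori(ZS,RS@[0,1,0])
def PS(x,y=0,z=0): return W([x-22,y,z])+ZS*16   # TCP for plate centre at seat coords
E
python3 - <<'E'
import numpy as np,cv2
from geo import *
from cell import arm,state,eyes
np.set_printoptions(precision=2,suppress=True)
arm.gripper_to(0.6); p=np.array(state()["position"]); arm.line_to(p+[0,0,110],vel=200)
ims=[]
arm.move_to(PP+[0,0,110],OP); arm.gripper_to(0.85)
p=eyes.read_camera("top");ims.append(p["image"][190:280,190:280,::-1])
p=eyes.read_camera("scene");ims.append(p["image"][160:250,330:420,::-1])
arm.line_to(PP-ZP*50,vel=200); print("c",arm.line_to(PP,vel=100,threshold=8))
f0=np.array(state()["contact_force"]); arm.gripper_to(0,40)
s=state();print("grip",s["opening"],np.array(s["contact_force"])-f0)
p=eyes.read_camera("scene");ims.append(p["image"][325:415,150:240,::-1])
arm.line_to(PP+[0,0,100],vel=120)
s=state();print(s["opening"],s["clock"])
p=eyes.read_camera("scene");ims.append(p["image"][285:375,140:230,::-1])
ims=[cv2.resize(i,None,fx=4,fy=4,interpolation=2)[:300] for i in ims]
cv2.imwrite("pics/grip.png",np.vstack([np.hstack(ims[:2]),np.hstack(ims[2:])]))
E
```

```text
c False
grip 0.4552328805425723 [-1.31  2.78  5.49]
0.4553889367130548 13.25
```

View pics/grip.png

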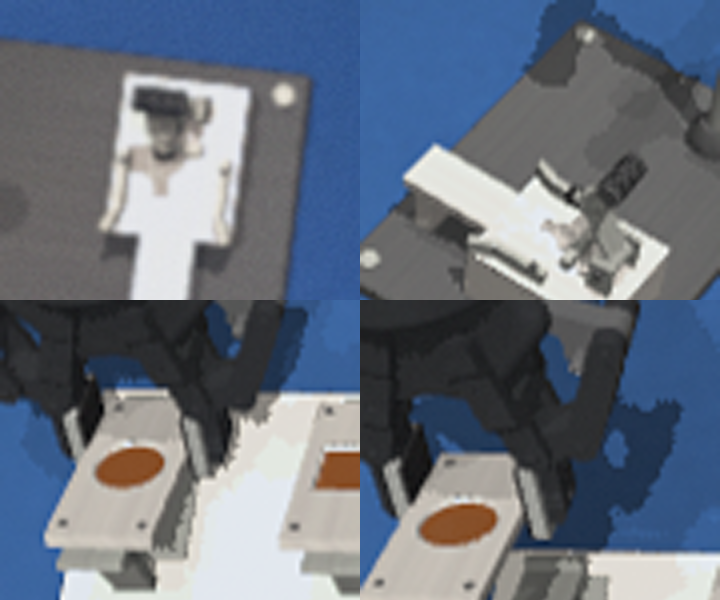

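```bash
python3 - <<'E'
import numpy as np,cv2
from geo import *
from cell import arm,state,eyes
np.set_printoptions(precision=2,suppress=True)
arm.move_to(PS(-100,0,50),OS)
arm.line_to(PS(-100,0,4),vel=150); arm.line_to(PS(-48,0,4),vel=100)
arm.pause(.2)
print("touch",arm.line_to(PS(-48,0,-4),vel=15,threshold=3)); s=state()
zl=(RS.T@(np.array(s["position"])-PS(0)))[2]; print("z at touch",zl,RS.T@np.array(s["contact_force"]),s["opening"],s["clock"])
ims=[eyes.read_camera("scene")["image"][160:250,320:410,::-1],eyes.read_camera("top")["image"][210:300,180:270,::-1]]
cv2.imwrite("pics/touch.png",np.hstack([cv2.resize(i,None,fx=4,fy=4,interpolation=2) for i in ims]))
E
```

```text
touch True
z at touch 0.45552045027194055 [-0.45  0.09  5.28] 0.45557076785490547 16.5333
```

View pics/touch.png

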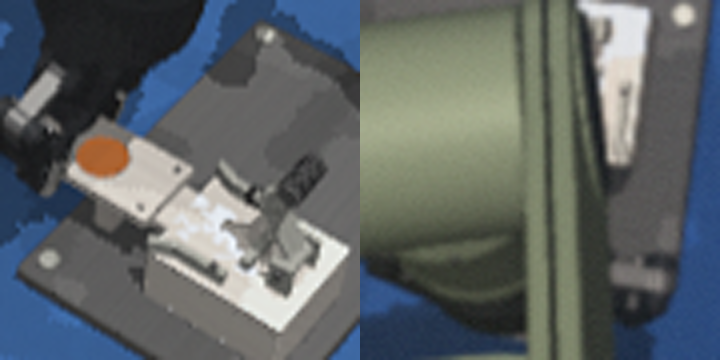

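```bash
python3 - <<'E'
import numpy as np
from geo import *
from cell import arm,state,eyes
np.set_printoptions(precision=2,suppress=True)
z=0.6
arm.line_to(PS(-48,0,z),vel=20)
for x in(-30,-22,-14,-6,6):
    h=arm.line_to(PS(x,0,z),vel=40,threshold=12); s=state()
    print(x,h,RS.T@(np.array(s["position"])-PS(0)),RS.T@np.array(s["contact_force"]),RS.T@np.array(s["ft_torque"]),s["opening"])
    if h: break
print(s["clock"])
E
```

```text
-30 False [-29.13  -0.04   0.73] [-1.48  0.39  3.68] [-0.04  0.32  0.02] 0.4577238018321213
-22 False [-21.22  -0.07   0.74] [-2.33 -0.49  5.17] [-0.1   0.28 -0.03] 0.4569085628842279
-14 False [-13.25  -0.06   0.76] [-0.64 -0.9   4.93] [-0.15  0.36 -0.01] 0.45652702358598124
-6 False [-5.25 -0.08  0.76] [-1.98 -0.3   5.11] [-0.14  0.28  0.03] 0.4586552409645927
6 True [ 0.24 -0.22  0.81] [-0.89  0.33  4.73] [-0.05  0.05  0.  ] 0.4556616073902619
18.8333
```

```bash
python3 - <<'E'
import numpy as np,cv2
from geo import *
from cell import arm,state,eyes
np.set_printoptions(precision=2,suppress=True)
arm.gripper_to(0.9); p=np.array(state()["position"]); arm.line_to(p-ZS*60,vel=150)
o=ori([0,0,-1],RS@[0,1,0])
p=np.array(state()["position"]);arm.move_to(W([-85,0,60]),o); arm.gripper_to(0)
ims=[eyes.read_camera("scene")["image"][160:250,320:410,::-1]]
arm.line_to(W([-75,0,-1]),vel=150); arm.pause(.2)
h=arm.line_to(W([-46,0,-1]),vel=30,threshold=7);s=state()
print(h,RS.T@(np.array(s["position"])-W([0,0,0])),RS.T@np.array(s["contact_force"]))
arm.line_to(W([-80,0,-1]),vel=80);arm.line_to(W([-90,0,60]),vel=150);print(state()["clock"])
ims.append(eyes.read_camera("scene")["image"][160:250,320:410,::-1])
cv2.imwrite("pics/push.png",np.hstack([cv2.resize(i,None,fx=4,fy=4,interpolation=2) for i in ims]))
E
```

```text
True [-52.08  -0.27  -1.69] [-0.03  0.52  0.17]
23.5917
```

View pics/push.png

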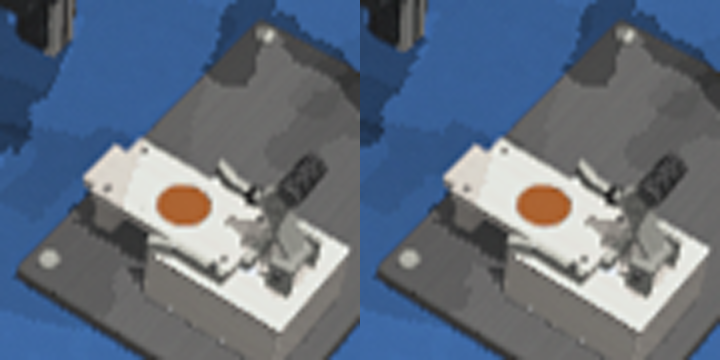

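```bash
python3 - <<'E'
import numpy as np,cv2
from geo import *
from cell import arm,state,eyes
np.set_printoptions(precision=2,suppress=True)
o=ori([0,0,-1],RS@[0,1,0]); off=np.array([0,0,-16.])
arm.line_to(W([-60,0,130]),vel=200); arm.gripper_to(0.6,30)
arm.move_to(W(roll(1.2)+off+[0,0,70]),o); arm.line_to(W(roll(1.2)+off),vel=150)
arm.gripper_to(0); print("pinch",state()["opening"])
for th in np.arange(1.05,.2,-.15): arm.line_to(W(roll(th)+off),vel=80)
h=[]
for th in(.15,.08,.0,-.04): 
    h.append(arm.line_to(W(roll(th)+off),vel=40,threshold=18)); s=state(); print(th,h[-1],RS.T@(np.array(s["position"])-W(off)),roll(th),RS.T@np.array(s["contact_force"]),s["opening"])
    if h[-1]: break
arm.gripper_to(0.6); p=np.array(state()["position"]); arm.line_to(p+[0,0,70],vel=150); arm.gripper_to(0)
# press on the roll's top
arm.line_to(W(roll(0)+[0,0,12]),vel=150); arm.pause(.2)
k=arm.line_to(W(roll(0)+[0,0,3]),vel=20,threshold=9); s=state();print("press",k,RS.T@(np.array(s["position"])-W(roll(0))),RS.T@np.array(s["contact_force"]))
arm.line_to(W(roll(0)+[0,0,70]),vel=150)
arm.line_to(W([-150,-60,150]),vel=250); print(state()["clock"])
ims=[eyes.read_camera("scene")["image"][160:250,320:410,::-1],eyes.read_camera("top")["image"][200:290,190:280,::-1]]
cv2.imwrite("pics/down.png",np.hstack([cv2.resize(i,None,fx=4,fy=4,interpolation=2) for i in ims]))
E
```

```text
pinch 0.26838142865809506
0.15 False [19.07  0.45 42.6 ] [18.12  0.   41.91] [3.35 3.66 5.46] 0.2670699424750063
0.08 False [16.89  0.43 39.52] [16.07  0.   38.76] [2.45 3.73 5.6 ] 0.2668228517075946
0.0 False [15.05  0.44 36.33] [14.  0. 35.] [1.39 3.77 7.91] 0.26859785722051593
-0.04 False [15.13  0.48 36.26] [13.07  0.   33.06] [ 1.68  1.55 16.63] 0.2668490872163089
press True [0.27 0.12 5.9 ] [-0.36 -0.89  5.64]
32.8833
```

View pics/down.png

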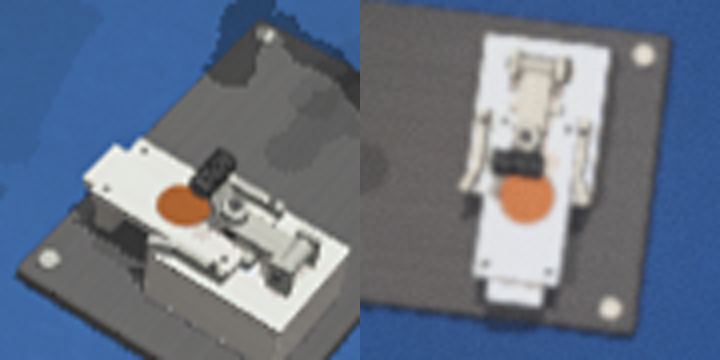

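```bash
python3 - <<'E'
import numpy as np,pickle
from cell import eyes,finder,state,close_job
D=pickle.load(open("d0.pkl","rb"))
p=eyes.read_camera("top")
for n in["plate_square_center","vial_a_center","beaker_center"]:
    print(n,[np.round(d["bbox"],1).tolist() for d in D["top",n][:2]],[np.round(d["bbox"],1).tolist() for d in finder.masks_of(p,n)[:2]])
d=np.abs(p["image"].astype(int)-D["top"]["image"]).max(2)
for n,(x,y) in dict(sq=(429,260),va=(327,261),vb=(327,330),bk=(326,184)).items(): print(n,int((d[y-12:y+12,x-12:x+12]>60).sum()))
print(state()["contact_force"],state()["clock"]); close_job()
E
```

```text
plate_square_center [[429.4, 260.4, 46.3, 34.7]] [[429.0, 261.2, 46.6, 36.1]]
vial_a_center [[326.7, 258.9, 11.8, 12.8]] [[328.9, 260.1, 11.0, 16.6], [168.0, 233.9, 198.4, 96.5]]
beaker_center [[326.4, 185.8, 40.9, 45.6]] [[327.6, 187.1, 39.2, 43.3]]
sq 0
va 0
vb 0
bk 0
[ 0.02518594  0.57440725 -0.23576482] 33.1833
the job is handed in; nothing more can be done
```

The job is done and handed in at 33.2 s. I swung the clip up to about 1.2 rad and took the round-window plate off the draining stand. I then slid it flat along the bed under the raised clip to the end stop, and swung the clip back down onto it.

**Last checks**
- **Plate home:** the slide stopped on contact about 0.2 mm past my estimated seat. A nudge on the rear edge also met resistance within about 1 mm of where a seated plate should be. In the pictures the plate lies flat between the guides.
- **Clip down:** near angle 0 the clip stopped moving while the downward force rose from 8 to 17 N. A separate press on the roll met it within 0.1 mm of its fully-down height.
- **Other items:** the square-window plate, both vials and the beaker show no change from the first top image. The finder's boxes for the square plate, the small vial and the beaker moved by 2 pixels at most, which fits its noise.

The one disagreement was that the two cameras differed by 2–4 mm on positions. I averaged them and corrected with contact, and side forces while sliding in stayed below 1 N.

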